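# Level the template tray and pack it with the L plates

## Task

Pull the wooden wedge back out from under the front edge of the tilted tray, without levering the tray up, so that the tray comes down level, and leave the wedge lying on the bench clear of the tray. Then pack the three plywood L plates into the tray so that they fill it, each lying flat on the tray's floor; the small one with the overhanging lip locks the others in and goes in last. Leave the other tools where they are.

Things in the scene. Friction and masses are not known exactly. Their poses are not given: they have to be found in the camera images.
- tray (a joint): tilt of the tray in rad: 0 = level (a stop), positive = front edge raised; about 0.1 at the start, propped by the wedge. The tray (about 0.9 kg, dark floor, wooden rim) is hinged along its far long edge to a fixed rail, can only tilt, and sinks by its own weight
- tray_mid (a point): centre of the tray's inner floor, on its upper face, 10 mm above the bench when level. x points to the hinge side (away from the robot), y along the long sides. Inside 141 (x) by 186 mm (y), rim 7 mm wide and 12 mm above the floor. Outer front edge 77.5 mm to -x of the point. In the packed tray the nominal gaps between plates and to the rim are 5 mm
- wedge_grip (a point): wedge of wood, 110 x 40 mm, 34 mm high at the heel (-x end), 4 mm at the tip, 0.11 kg; tip about 50 to 60 mm under the tray's front edge, heel standing out in front. The point: middle line, 29 mm from the heel, 22 mm above the bench; there the wedge is 26 mm high; grasp across its width (y). Pull toward the tray's -x with roughly 5 N; free after 65 mm
- plate_large_grip (a point): large L of 10 mm plywood, about 0.15 kg, with a dark grip bar 50 (x) by 20 mm (y), its top 50 mm above the underside. The point: middle of the bar, 34 mm above the underside. Outline from the point, mm: arm x -83 to 47, y -20 to 20; arm x 7 to 47, y to 110. One packing, axes along the tray's: point at x 18, y -67.5 from tray_mid
- plate_medium_grip (a point): medium L of 10 mm plywood, 0.12 kg, with a dark grip bar 50 (x) by 20 mm (y), its top 50 mm above the underside. The point: middle of the bar, 34 mm above the underside. Outline from the point, mm: arm x -54 to 76, y -20 to 20; arm x -54 to -14, y down to -65. Same packing, axes along the tray's: point at x -11, y 67.5 from tray_mid
- plate_key_grip (a point): small lipped L, 0.12 kg; dark grip bar 20 (x) by 50 mm (y), top 56 mm above underside. Point: bar's middle, 40 mm above underside. Core 11.5 mm high, from the point, mm: arm x -65 to 20, y -35 to 5; arm x -20 to 20, y to 50. A 4 mm lip on top juts out 8 mm, over the other plates, none at the -x end. Same packing, axes along the tray's: x 0, y -7.5 from tray_mid
- tape: bystander: roll of tape, 96 mm across, 25 mm high; origin at the centre of its underside
- paint_brush: bystander: paint brush with red handle, 212 mm long, 40 mm wide, 12 mm high; origin at the centre of its underside
- chisel: bystander: chisel with a red handle, 237 mm long, 29 mm high; origin at the centre of its underside
- sanding_block: bystander: cork sanding block, 61 x 111 x 34 mm; origin at the centre of its underside
Things that resemble listed ones, but are neither listed nor needed, are in the scene too. There is more than one size of the part that bears wedge_grip; the job needs the larger.

How it is judged:
By the outcome, as a careful person would: the job done as asked, in the order asked, and still so for the second after the job is handed in, with the robot touching nothing.
It also fails if it takes over 72 s, if anything falls off the work surface, if the arm or the gripper's body presses on something with over 40 N, if the wrist force passes 120 N, or if a joint passes its speed limit or range.

## Robot

A 7-joint arm with a two-finger parallel gripper is mounted at the origin on a cart in front of the work surface, level with it; the furniture and walls round the work are solid. World frame = base frame: x ahead of the robot, y to its left, z up, the work surface at z = 0. Lengths are in m, angles in degrees, forces in N, time in s.
With the tool pointing down it reaches from about 0.425 to 0.875 m from the base axis. Payload 4.7 kg.
Tool frame: the origin (TCP) lies between the finger pads; the fingertips stand 8 mm ahead of it and the grasp point (between the pads) lies 11 mm behind it; z points along the fingers, y is the line along which they close (so a half turn about z gives the same grasp; the last joint's range is limited). The gripper opens to 87 mm and grips with 3 to 60 N. Pads are 19 mm wide; open, the fingers measure 117 mm over their backs; the gripper's body (75 mm by 190 mm) begins 51 mm behind the grasp point.
Start: joints at [70.193, 18.392, -4.016, 83.108, 1.295, 78.541, -3.26], TCP at [0.229, -0.608, 0.231] pointing down, gripper open.
Joint ranges: [-163.93, 163.93], [-17.29, 119.83], [-79.2, 71.16], [3.27, 140.29], [-89.18, 269.18], [5.43, 117.66], [-154.24, 154.24]. Speed limits (degrees/s): [147.25, 147.25, 180, 180, 180, 180, 180].

## Interface

Orientations are given as [roll, pitch, yaw] about the fixed x, y, z axes, in that order (R = Rz(yaw) Ry(pitch) Rx(roll)).
In Python, from cell import env, viewer gives the robot as it stands. The module is installed in compiled form; this text tells all that it offers.
- The arm moves only by the tool arm_command, never from a script. Its argument "series" is a list of rows, each a list of 2 entries, a list of its own where there are three numbers: the shift along the tool's x, y, z in mm, then the turn about the tool's z in rad. A call has exactly 5 rows; each row is the pose to reach, as a shift and turn from the pose commanded when the call began, along the tool's axes at that moment; what a row does not reach only later rows make up. A row lasts 1/10 s, in which the tool goes at most 50 mm and 8.59 degrees, less where a joint would pass 70% of its speed; a pose out of reach is approached as far as the arm can. A call with a gripper value outside its range is refused whole. "grip" is the gripper command: -1 is fully open, 1 is shut, values between are in proportion, set as the call begins (left out, the last holds). The fingers move at their own pace and stop on an object; "grip_force" is the grip in N (left out, the last holds). Time passes only in rows, so rows that repeat a pose let the fingers close, or fill a call up. It gives the time, the measured TCP pose, the force, the opening and the grip force at its end, in the units of the state.
- env.get_obs(): the state, without advancing time (a new reading comes with each control period).
- viewer.read_camera(name): name is "scene" or "side" or "wrist"; returns (picture, depth): 400x640x3 uint8, blue, green, red; 400x640 float32, m along the optical axis (not along the pixel's ray), 0 where there is no reading.
- viewer.calibration(name): a dict with "K" (3x3 intrinsics, pixels), "T" (4x4, takes a point from camera to world coordinates); the wrist camera has in their place "hand_eye" (4x4, takes a point from camera to tool coordinates, whose origin is the TCP and whose axes are the flange's). Camera axes: x right, y up, looking along -z (the intrinsics and any distortion apply to the point x, -y, -z); pixel columns grow to the right and rows downward; lengths in m; the calibration is good to about 2 mm. A picture is of the moment at which its call begins: read the wrist's pose just before it. calibration takes no time and is no camera call.
- env.sign_off(): hands the job in; it is judged then, once.
The state is a dict: "time_s": time; "qpos": joint angles; "joint_velocities": joint speeds; "effort": joint torques, N m; "tool_pos": TCP position; "tool_rot": TCP orientation; "force": force on the tool from outside, world axes, zero at the start; "wrist_torque": the same for the moment, N m; "grip_width": finger opening in m; "grasp_force": force on a finger pad.
Only numpy, scipy, OpenCV 4.12 (cv2) and the standard library are available. Lean on these libraries where they do the work, as an engineer would, in place of code of your own. Each camera call takes 0.05 s, during which the arm holds its last target. There are 200 camera calls.

## Working session

There is one attempt and no reset: what is moved stays moved. The work goes in short steps, Python scripts to look and compute and a tool call to move; the robot and the scene stay as the last step left them, time stands still between calls to the robot, and variables do not carry over. Pictures are saved under pics/ and viewed, at most 10 in all, crops included, and the job is handed in when it is done.

Besides the shell and the picture viewer there is one more tool, called after "Call:" by a JSON object that holds its "op" and its "data", one argument or row to a line. arm_command: Moves the arm, as the interface text tells. Its arguments: {"type":"object","properties":{"series":{"type":"array"},"grip":{"type":"number"},"grip_force":{"type":"number"}},"required":["series"]}

```bash
mkdir -p pics; cat > h.py <<'E'
import numpy as np, cv2
from scipy.spatial.transform import Rotation as R
from cell import env, viewer
def cam(name):
    o=env.get_obs(); im,d=viewer.read_camera(name); c=viewer.calibration(name)
    if 'T' in c: T=c['T']
    else:
        W=np.eye(4); W[:3,:3]=R.from_euler('xyz',o['tool_rot'],degrees=True).as_matrix(); W[:3,3]=o['tool_pos']; T=W@c['hand_eye']
    return im,d,np.array(c['K']),np.array(T),c
def world(u,v,K,T,d=None,z=None):
    u=np.asarray(u,float);v=np.asarray(v,float)
    r=np.stack([(u-K[0,2])/K[0,0],-(v-K[1,2])/K[1,1],-np.ones_like(u)],-1)
    if d is not None: return (r*np.asarray(d)[...,None])@T[:3,:3].T+T[:3,3]
    w=r@T[:3,:3].T; s=(z-T[2,3])/w[...,2]; return T[:3,3]+s[...,None]*w
def allworld(d,K,T):
    v,u=np.mgrid[:d.shape[0],:d.shape[1]]; return world(u,v,K,T,d=d)
E
python3 - <<'E'
from h import *
o=env.get_obs(); print(o)
for n in ['scene','side']:
    im,d,K,T,c=cam(n); cv2.imwrite(f'pics/{n}0.png',im); np.savez(f'{n}0.npz',im=im,d=d,K=K,T=T); print(n,c,(d>0).mean())
print(viewer.calibration('wrist'))
E
```

```text
{'time_s': 0.0, 'qpos': array([70.19180882, 18.43705553, -4.01400129, 83.17454317,  1.294194  ,
       78.54094412, -3.26013857]), 'joint_velocities': array([ 0.03753514,  0.01048793,  0.00840627,  0.03187586, -0.07024932,
       -0.05787766, -0.03352468]), 'effort': array([ 4.55195513e-04, -4.91289890e+01, -4.03510798e-01, -3.12526703e+01,
       -6.38734270e-02,  4.39544418e-02,  1.82615640e-04]), 'tool_pos': array([ 0.22862066, -0.60789417,  0.22948715]), 'tool_rot': array([-1.79892648e+02,  5.47755853e-03,  2.06161863e+01]), 'force': array([-0.30662301, -0.68134942,  0.40119628]), 'wrist_torque': array([0.00729495, 0.05146028, 0.02667691]), 'grasp_force': 0.0, 'grip_width': 0.08704603919074133}
scene {'K': array([[466.05909262,   0.        , 316.73278666],
       [  0.        , 466.05909262, 197.44494289],
       [  0.        ,   0.        ,   1.        ]]), 'T': array([[-0.79311861,  0.3144272 , -0.52163053, -0.21348655],
       [-0.6085645 , -0.44389445,  0.65772864,  0.92492008],
       [-0.02474112,  0.83910265,  0.54341018,  0.85519632],
       [ 0.        ,  0.        ,  0.
[... 285 characters left out ...]
743302,  0.37524433, -0.8708777 , -1.51719888],
       [ 0.02780617,  0.9216638 ,  0.38699179,  0.7121169 ],
       [ 0.        ,  0.        ,  0.        ,  1.        ]])} 0.88699609375
{'K': array([[325.43244517,   0.        , 313.83458198],
       [  0.        , 325.43244517, 195.70640999],
       [  0.        ,   0.        ,   1.        ]]), 'hand_eye': array([[-2.94929245e-04,  9.52044700e-01,  3.05958823e-01,
         8.36342901e-02],
       [ 9.99999937e-01,  2.19669785e-04,  2.80409536e-04,
         1.41223838e-04],
       [ 1.99752504e-04,  3.05958886e-01, -9.52044705e-01,
        -1.54277000e-01],
       [ 0.00000000e+00,  0.00000000e+00,  0.00000000e+00,
         1.00000000e+00]])}
```

View pics/scene0.png

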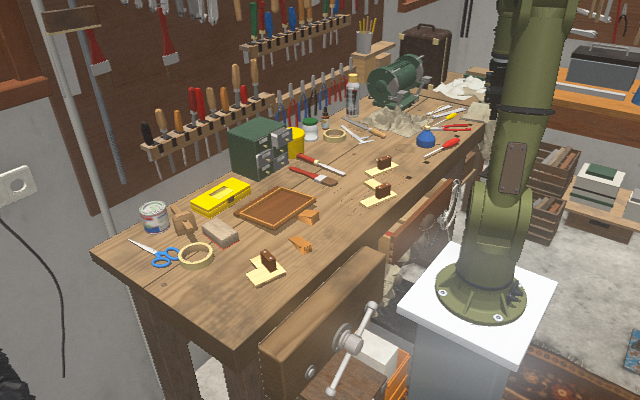

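View pics/side0.png

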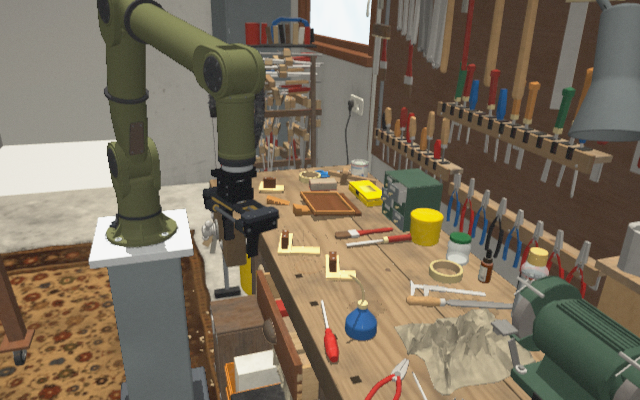

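The scene picture shows the tray at (275,207), the larger wedge at its front (308,215), a second wedge at (301,243), and plates at (267,267), (378,195) and (383,165). The side view agrees. Next I measure these by colour and depth.

```bash
python3 - <<'E'
from h import *
for n in ['scene','side']:
    f=np.load(f'{n}0.npz'); im,d,K,T=f['im'],f['d'],f['K'],f['T']
    P=allworld(d,K,T); hsv=cv2.cvtColor(im,cv2.COLOR_BGR2HSV)
    reg=(P[...,0]>.25)&(P[...,0]<1)&(abs(P[...,1])<.9)&(P[...,2]>-.02)&(P[...,2]<.12)&(d>0)
    print(n)
    for nm,lo,hi,zmin in [('plate',(18,40,150),(32,150,255),.003),('bar',(0,60,20),(15,255,110),.012),('wedge',(8,150,150),(16,255,255),.003)]:
        m=(cv2.inRange(hsv,lo,hi)>0)&reg&(P[...,2]>zmin)
        k,l,s,c=cv2.connectedComponentsWithStats(m.astype(np.uint8))
        for i in range(1,k):
            if s[i,4]>40:
                Q=P[l==i]; r=cv2.minAreaRect(Q[:,:2].astype(np.float32)*1000)
                print(nm,c[i].round(),s[i,4],'med',np.median(Q,0).round(3),'z98',np.percentile(Q[:,2],[2,98]).round(3),'rect',np.round(r[0]),np.round(r[1]),round(r[2]))
f=np.load('scene0.npz'); 
for nm,(x,y) in {'a':(225,140)}.items():
    cv2.imwrite('pics/crop.png',cv2.resize(f['im'][y:y+150,x:x+190],None,fx=4,fy=4,interpolation=cv2.INTER_CUBIC))
E
```

```text
scene
plate [397. 121.] 877 med [ 0.662 -0.753  0.021] z98 [0.004 0.079] rect [ 646. -794.] [222. 354.] 83
plate [333. 136.] 128 med [ 0.817 -0.489  0.02 ] z98 [0.004 0.027] rect [ 828. -519.] [92. 99.] 57
plate [379. 170.] 147 med [ 0.526 -0.373  0.008] z98 [0.004 0.012] rect [ 529. -394.] [134.  50.] 72
plate [372. 183.] 91 med [ 0.497 -0.285  0.008] z98 [0.005 0.021] rect [ 473. -267.] [ 51. 120.] 52
plate [376. 200.] 201 med [ 0.433 -0.195  0.008] z98 [0.003 0.012] rect [ 434. -216.] [132.  48.] 72
plate [221. 235.] 45 med [0.677 0.251 0.034] z98 [0.03  0.038] rect [688. 251.] [43. 37.] 17
plate [194. 257.] 326 med [0.672 0.364 0.023] z98 [0.004 0.027] rect [690. 341.] [95. 98.] 13
plate [262. 272.] 518 med [0.487 0.282 0.015] z98 [0.01  0.019] rect [503. 274.] [ 93. 102.] 73
bar [384. 163.] 101 med [ 0.517 -0.4    0.03 ] z98 [0.014 0.046] rect [ 519. -402.] [54. 18.] 58
bar [383. 191.] 122 med [ 0.421 -0.224  0.031] z98 [0.015 0.049] rect [ 425. -232.] [53. 24.] 71
bar [269. 264.] 126 med [0.472 0.265 0.036] z98 [0.02  0.054] rect [488. 259.] [20. 47.] 75
wedge [273. 210.] 341 m
[... 1610 characters left out ...]
 rect [ 788. -878.] [31. 48.] 11
bar [269. 183.] 103 med [0.489 0.246 0.034] z98 [0.017 0.054] rect [488. 247.] [24. 48.] 60
bar [284. 242.] 56 med [ 0.419 -0.259  0.031] z98 [0.014 0.047] rect [ 419. -260.] [16. 15.] 75
bar [332. 265.] 70 med [ 0.514 -0.431  0.03 ] z98 [0.013 0.049] rect [ 516. -424.] [24. 16.] 77
bar [488. 271.] 86 med [ 0.916 -0.593  0.042] z98 [0.013 0.058] rect [ 912. -587.] [20. 32.] 50
wedge [327. 203.] 206 med [ 0.648 -0.016  0.029] z98 [0.019 0.039] rect [658.  26.] [208. 158.] 88
wedge [277. 200.] 75 med [0.486 0.112 0.015] z98 [0.004 0.027] rect [490. 113.] [32. 78.] 68
wedge [302. 208.] 68 med [ 0.552 -0.009  0.025] z98 [0.012 0.036] rect [551.  -3.] [42. 55.] 85
```

View pics/crop.png

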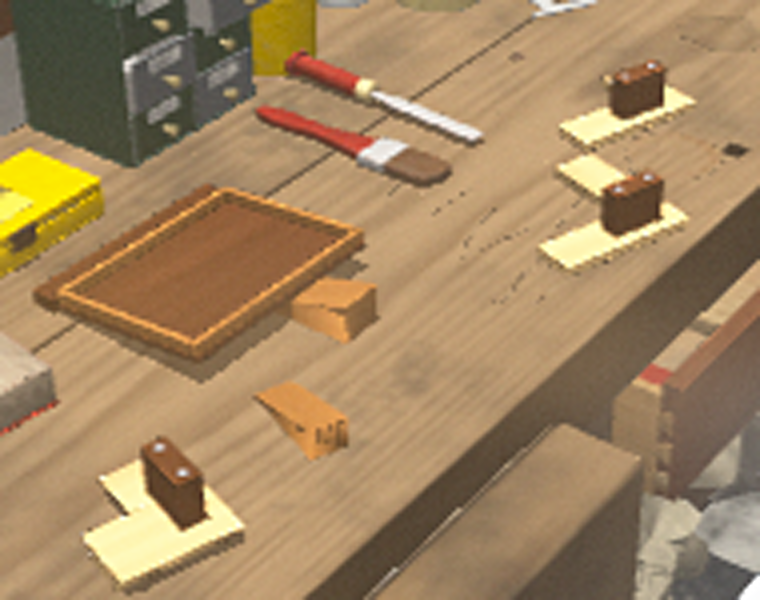

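The crop shows the tray with the prop wedge at its front, its heel pointing to the robot. The smaller wedge lies separate at crop (300,415). The lipped key plate is at lower left (165,500), with the large and medium plates at the right. I move now and check from near with the wrist camera.

Call:
{"op": "arm_command", "data": {
  "series": [
    [[45,-18,-4],0.1],
    [[90,-36,-8],0.2],
    [[135,-55,-12],0.3],
    [[180,-75,-16],0.36],
    [[220,-92,-20],0.36]
  ],
  "grip": -1
}}

```text
time_s: 0.6
tool_pos: [0.404, -0.4424, 0.2504]
tool_rot: [-180.0, 0.0, -0.0]
force: [0.3, -0.3, -0.0]
grip_width: 0.0869
grasp_force: 0.0
```

```bash
cat >> h.py <<'E'
def go(x,y,z,yaw,show=True):
    "tool shift (mm) and turn (rad) from the present pose to a world TCP (mm), tool down, yaw deg"
    o=env.get_obs(); M=R.from_euler('xyz',o['tool_rot'],degrees=True).as_matrix()
    yw=np.degrees(np.arctan2(M[1,0],M[0,0])); s=M.T@(np.array([x,y,z])-1000*np.array(o['tool_pos']))
    t=-np.radians((yaw-yw+180)%360-180)
    print('go',(x,y,z,yaw),'shift',s.round(1),'turn',round(t,3))
def near(tag,zmin=.003):
    im,d,K,T,c=cam('wrist'); cv2.imwrite(f'pics/{tag}.png',im); np.savez(f'{tag}.npz',im=im,d=d,K=K,T=T)
    return im,d,K,T,allworld(d,K,T)
E
python3 - <<'E'
from h import *
o=env.get_obs();print(o['time_s'],o['tool_pos'],o['tool_rot'],o['qpos'].round(1))
near('w1'); go(500,30,250,0)
E
```

```text
0.6 [ 0.40400878 -0.442366    0.250355  ] [-1.79957413e+02  5.47243425e-03 -1.15296352e-02] [ 53.2  12.1  -9.5  88.8   2.   79.3 -46.5]
go (500, 30, 250, 0) shift [  93.8 -464.     3.9] turn 0.012
```

View pics/w1.png

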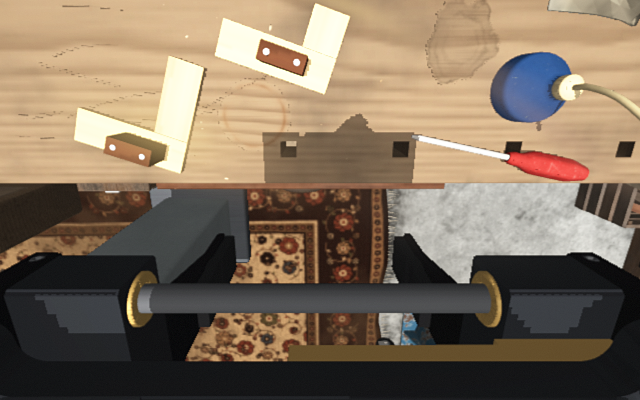

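The wrist view shows the large L on the left (bar at about (135,148)) and the medium L on the right (bar at about (283,57)). I measure both and head for the tray.

```bash
cat >> h.py <<'E'
def plates(f,ztop=.010,zbar=.050,minA=400,lo=(15,25,130),hi=(35,170,255)):
    im,d,K,T=f['im'],f['d'],f['K'],f['T']; P=allworld(d,K,T); hsv=cv2.cvtColor(im,cv2.COLOR_BGR2HSV)
    bar=(cv2.inRange(hsv,(0,60,20),(15,255,140))>0)&(abs(P[...,2]-zbar)<.006)
    bar=cv2.morphologyEx(bar.astype(np.uint8),cv2.MORPH_CLOSE,np.ones((7,7)))
    k,l,s,c=cv2.connectedComponentsWithStats(bar)
    for i in range(1,k):
        if s[i,4]<100: continue
        v,u=np.nonzero(l==i); r=cv2.minAreaRect(world(u,v,K,T,z=zbar)[:,:2].astype(np.float32)*1000)
        print('bar px',c[i].round(),'ctr',np.round(r[0],1),'size',np.round(r[1],1),'ang',round(r[2],1),'z',np.median(P[v,u,2]).round(4))
    pl=((cv2.inRange(hsv,lo,hi)>0)&(abs(P[...,2]-ztop)<.004)).astype(np.uint8)
    k,l,s,c=cv2.connectedComponentsWithStats(pl)
    for i in range(1,k):
        if s[i,4]<minA: continue
        cs,_=cv2.findContours((l==i).astype(np.uint8),cv2.RETR_EXTERNAL,cv2.CHAIN_APPROX_NONE); q=max(cs,key=cv2.contourArea)[:,0]
        w=world(q[:,0],q[:,1],K,T,z=ztop)[:,:2].astype(np.float32)*1000; r=cv2.minAreaRect(w); a=cv2.approxPolyDP(w[:,None],10,True)[:,0]
        print('plate px',c[i].round(),'z',np.median(P[l==i][:,2]).round(4),'rect',np.round(r[0],1),np.round(r[1],1),round(r[2],1),'poly',a.round().tolist())
E
python3 - <<'E'
from h import *
plates(np.load('w1.npz'))
E
```

```text
plate px [604.   8.] z 0.0096 rect [ 573.9 -750.1] [84.  14.2] 80.3 poly [[580.0, -709.0], [560.0, -790.0], [577.0, -772.0]]
plate px [318.  25.] z 0.01 rect [ 550.1 -454.7] [40.3 45.6] 71.3 poly [[577.0, -444.0], [535.0, -428.0], [522.0, -466.0], [535.0, -433.0], [570.0, -467.0], [577.0, -447.0], [539.0, -433.0]]
plate px [153. 113.] z 0.01 rect [ 473.4 -235.6] [131.6 129. ] 71.5 poly [[514.0, -317.0], [434.0, -277.0], [471.0, -277.0], [519.0, -302.0], [526.0, -281.0], [442.0, -250.0], [470.0, -166.0], [433.0, -153.0], [442.0, -201.0], [455.0, -163.0], [467.0, -167.0], [427.0, -288.0], [416.0, -283.0], [442.0, -217.0], [427.0, -262.0], [406.0, -254.0], [415.0, -283.0], [392.0, -276.0]]
```

Call:
{"op": "arm_command", "data": {
  "series": [
    [[20,-45,0],0],
    [[40,-92,0],0],
    [[60,-138,0],0],
    [[80,-184,0],0],
    [[94,-230,0],0]
  ]
}}

```text
time_s: 1.15
tool_pos: [0.4969, -0.213, 0.2502]
tool_rot: [-180.0, 0.0, -0.0]
force: [0.1, 0.6, -0.6]
grip_width: 0.0872
grasp_force: 0.0
```

Call:
{"op": "arm_command", "data": {
  "series": [
    [[0,-48,0],0],
    [[0,-96,0],0],
    [[0,-144,0],0],
    [[0,-192,0],0],
    [[0,-235,0],0]
  ]
}}

```text
time_s: 1.65
tool_pos: [0.4958, 0.0224, 0.2504]
tool_rot: [180.0, 0.0, 0.0]
force: [0.5, -0.5, 0.1]
grip_width: 0.087
grasp_force: 0.0
```

```bash
python3 - <<'E'
from h import *
o=env.get_obs();print(o['time_s'],o['tool_pos'],o['tool_rot'],o['qpos'].round(1))
near('w2')
E
```

```text
1.65 [0.49584433 0.02243618 0.25036244] [1.79989510e+02 6.34057773e-03 4.89690552e-02] [ 26.3   0.3 -31.8 101.7   0.2  78.1 -95.5]
```

View pics/w2.png

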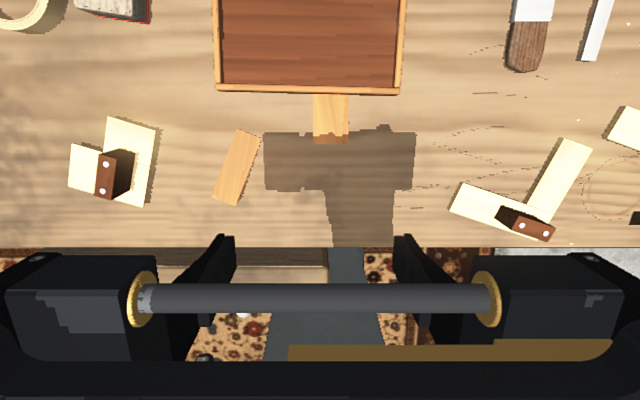

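The view shows the prop wedge at (331,118) under the tray's front edge (row 90), the small wedge at (238,165), the key plate at (115,165) and the large plate at (520,190). Next I measure the wedge, tray and bars.

```bash
sed -i "s/(15,255,140))>0)&(abs/(18,255,200))>0)\&(abs/" h.py; python3 - <<'E'
from h import *
f=np.load('w1.npz');print('w1');plates(f,minA=1e6)
f=np.load('w2.npz');print('w2');plates(f,minA=1e6);print('key');plates(f,ztop=.0155,zbar=.056)
im,d,K,T=f['im'],f['d'],f['K'],f['T'];P=allworld(d,K,T);hsv=cv2.cvtColor(im,cv2.COLOR_BGR2HSV)
for v,u in [(110,331),(135,331),(20,300),(90,300),(90,230),(90,390)]: print(v,u,hsv[v,u],P[v,u].round(4))
sub=np.zeros(d.shape,bool); sub[93:150,300:365]=1
m=sub&(cv2.inRange(hsv,(8,110,120),(20,255,255))>0)&(P[...,2]>.015)
Q=P[m]*1000
for x in range(535,585,5):
    q=Q[abs(Q[:,0]-x)<2.5]
    if len(q)>5: print(x,'y',q[:,1].min().round(1),q[:,1].max().round(1),'z',np.median(q[:,2]).round(1))
print(cv2.minAreaRect(Q[:,:2].astype(np.float32)),Q[:,0].min())
# tray rim front strip
m=np.zeros(d.shape,bool);m[:98,205:415]=1; m&=(P[...,2]>.012)&(P[...,0]<.8)
v,u=np.nonzero(m);w=P[m]*1000
k=w[(w[:,0]<600)&((w[:,1]>60)|(w[:,1]<-20))]
for y in range(-70,125,10):
    q=w[abs(w[:,1]-y)<4]; 
    if len(q): print('front y',y,'x',np.percentile(q[:,0],1).round(1))
for x in range(590,670,15):
    q=w[abs(w[:,0]-x)<3]; print('sides x',x,q[:,1].min().round(1),q[:,1].max().round(1),'z',np.median(q[:,2]).round(1))
E
```

```text
w1
bar px [281.  57.] ctr [ 520.4 -409.9] size [49.1 19.5] ang 71.4 z 0.05
bar px [128. 151.] ctr [ 425.1 -238.7] size [51.6 20.7] ang 71.1 z 0.05
w2
bar px [108. 176.] ctr [488.6 253.4] size [25.1 54.9] ang 71.9 z 0.0556
bar px [531. 227.] ctr [ 426.2 -235.3] size [54.7 20.6] ang 70.0 z 0.0502
key
bar px [106. 176.] ctr [489.1 251.1] size [23.  51.9] ang 71.3 z 0.0558
bar px [533. 228.] ctr [ 427.8 -232.2] size [50.  19.4] ang 70.6 z 0.0503
plate px [130. 130.] z 0.0155 rect [528.3 240.6] [57.  34.2] 72.4 poly [[552.0, 263.0], [520.0, 272.0], [538.0, 265.0], [525.0, 214.0], [506.0, 219.0], [536.0, 209.0]]
plate px [235. 169.] z 0.0156 rect [488.2 119.3] [31.9 39.4] 67.4 poly [[508.0, 127.0], [476.0, 142.0], [466.0, 113.0], [497.0, 98.0]]
110 331 [ 17 129 244] [0.5593 0.0026 0.0252]
135 331 [ 13 147 170] [0.5322 0.0025 0.0327]
20 300 [ 10 151 152] [0.6517 0.0368 0.0171]
90 300 [ 17 128 246] [0.5807 0.0369 0.036 ]
90 230 [ 13 157 133] [0.5807 0.1131 0.0326]
90 390 [ 16 132 239] [ 0.5807 -0.0598  0.0371]
535 y -15.8 22.9 z 30.8
540 y -15.7 22.9 z 29.5
545 y -15.7 22.9 z 28.2
550 y -15.
[... 152 characters left out ...]
 33.0
((550.5155639648438, -3.664052963256836), (55.02992630004883, 56.255393981933594), 87.96137237548828) 523.1582941021903
front y -70 x 577.3
front y -60 x 576.6
front y -50 x 576.6
front y -40 x 576.6
front y -30 x 576.5
front y -20 x 577.6
front y -10 x 574.3
front y 0 x 574.3
front y 10 x 573.2
front y 20 x 574.3
front y 30 x 578.6
front y 40 x 578.6
front y 50 x 579.6
front y 60 x 579.5
front y 70 x 579.5
front y 80 x 579.6
front y 90 x 580.7
front y 100 x 580.4
front y 110 x 580.5
front y 120 x 580.7
sides x 590 -70.6 129.2 z 24.1
sides x 605 -71.1 128.3 z 22.7
sides x 620 -70.9 128.3 z 21.1
sides x 635 -71.0 127.2 z 19.5
sides x 650 -71.1 127.4 z 18.1
sides x 665 -72.7 127.7 z 16.6
```

Call:
{"op": "arm_command", "data": {
  "series": [
    [[20,8,40],0],
    [[40,16,85],0],
    [[56,19,130],0],
    [[56,19,175],0],
    [[56,19,205],0]
  ]
}}

```text
time_s: 2.2
tool_pos: [0.5504, 0.0004, 0.0416]
tool_rot: [-180.0, 0.3, -0.0]
force: [-0.9, -0.8, 0.4]
grip_width: 0.087
grasp_force: 0.0
```

```bash
python3 - <<'E'
from h import *
print(env.get_obs()['tool_pos']);go(552,3.6,11,0)
E
```

```text
[5.50433816e-01 3.77972946e-04 4.15849398e-02]
go (552, 3.6, 11, 0) shift [ 1.7 -3.2 30.6] turn -0.001
```

Call:
{"op": "arm_command", "data": {
  "series": [
    [[1,-2,12],0],
    [[1,-2,22],0],
    [[1,-2,28],0],
    [[1,-2,30],0],
    [[1,-2,30],0]
  ]
}}

```text
time_s: 2.7
tool_pos: [0.5543, 0.003, 0.0166]
tool_rot: [180.0, -0.1, -0.0]
force: [-0.4, -0.9, -0.3]
grip_width: 0.0869
grasp_force: 0.0
```

Call:
{"op": "arm_command", "data": {
  "series": [
    [[0,0,0],0],
    [[0,0,0],0],
    [[0,0,0],0],
    [[0,0,0],0],
    [[0,0,0],0]
  ],
  "grip": 1,
  "grip_force": 25
}}

```text
time_s: 3.2
tool_pos: [0.5535, 0.0031, 0.0156]
tool_rot: [180.0, -0.0, -0.0]
force: [0.1, -0.2, -0.3]
grip_width: 0.0551
grasp_force: 0.0
```

Call:
{"op": "arm_command", "data": {
  "series": [
    [[-1,0,5],0],
    [[-1,0,5],0],
    [[-1,0,5],0],
    [[-1,0,5],0],
    [[-1,0,5],0]
  ]
}}

```text
time_s: 3.7
tool_pos: [0.5515, 0.0033, 0.0098]
tool_rot: [-180.0, 0.1, -0.0]
force: [-0.7, 0.8, -4.7]
grip_width: 0.04
grasp_force: 25.0
```

Call:
{"op": "arm_command", "data": {
  "series": [
    [[0,0,0],0],
    [[0,0,0],0],
    [[0,0,0],0],
    [[0,0,0],0],
    [[0,0,0],0]
  ]
}}

```text
time_s: 4.2
tool_pos: [0.5517, 0.0032, 0.0102]
tool_rot: [180.0, 0.1, -0.0]
force: [-4.1, 1.5, -3.7]
grip_width: 0.0398
grasp_force: 25.0
```

Call:
{"op": "arm_command", "data": {
  "series": [
    [[-6,0,0],0],
    [[-13,0,0],0],
    [[-22,0,0],0],
    [[-32,0,0],0],
    [[-42,0,0],0]
  ]
}}

```text
time_s: 4.7
tool_pos: [0.5095, 0.003, 0.0106]
tool_rot: [180.0, -0.0, -0.0]
force: [0.3, 0.4, -4.5]
grip_width: 0.0401
grasp_force: 25.0
```

Call:
{"op": "arm_command", "data": {
  "series": [
    [[-10,0,0],0],
    [[-20,0,0],0],
    [[-30,0,0],0],
    [[-40,0,0],0],
    [[-50,0,0],0]
  ]
}}

```text
time_s: 5.2
tool_pos: [0.46, 0.0031, 0.0109]
tool_rot: [180.0, -0.0, -0.0]
force: [0.4, 0.5, -0.5]
grip_width: 0.0397
grasp_force: 25.0
```

Call:
{"op": "arm_command", "data": {
  "series": [
    [[0,0,0],0],
    [[0,0,0],0],
    [[0,0,0],0],
    [[0,0,0],0],
    [[0,0,0],0]
  ],
  "grip": 0.3
}}

```text
time_s: 5.7
tool_pos: [0.4608, 0.0032, 0.0105]
tool_rot: [-180.0, -0.0, -0.0]
force: [0.6, -0.6, -1.4]
grip_width: 0.0398
grasp_force: 25.0
```

Call:
{"op": "arm_command", "data": {
  "series": [
    [[0,0,0],0],
    [[0,0,0],0],
    [[0,0,0],0],
    [[0,0,0],0],
    [[0,0,-10],0]
  ],
  "grip": -0.5
}}

```text
time_s: 6.2
tool_pos: [0.4593, 0.0032, 0.0199]
tool_rot: [-180.0, 0.2, -0.0]
force: [-0.5, 0.3, -0.7]
grip_width: 0.064
grasp_force: 0.0
```

Call:
{"op": "arm_command", "data": {
  "series": [
    [[0,0,-30],0],
    [[0,0,-75],0],
    [[0,0,-120],0],
    [[30,-10,-155],0],
    [[60,-20,-190],0]
  ]
}}

```text
time_s: 6.7
tool_pos: [0.521, 0.0229, 0.2138]
tool_rot: [179.9, -0.2, -0.1]
force: [0.5, -0.2, -0.7]
grip_width: 0.0648
grasp_force: 0.0
```

Call:
{"op": "arm_command", "data": {
  "series": [
    [[35,0,-30],0],
    [[70,0,-50],0],
    [[90,0,-60],0],
    [[90,0,-60],0],
    [[90,0,-60],0]
  ]
}}

```text
time_s: 7.2
tool_pos: [0.6098, 0.0235, 0.2704]
tool_rot: [-180.0, 0.1, 0.0]
force: [-0.9, 0.8, -0.3]
grip_width: 0.0651
grasp_force: 0.0
```

```bash
python3 - <<'E'
from h import *
o=env.get_obs();print(o['time_s'],o['tool_pos'],o['tool_rot'],o['qpos'].round(1))
im,d,K,T,P=near('w3')
E
```

```text
7.2 [0.60976143 0.02345267 0.27035255] [-1.79975721e+02  7.01473087e-02  1.70920111e-02] [  22.9   15.5  -33.7   84.7    8.6   82.5 -101. ]
```

View pics/w3.png

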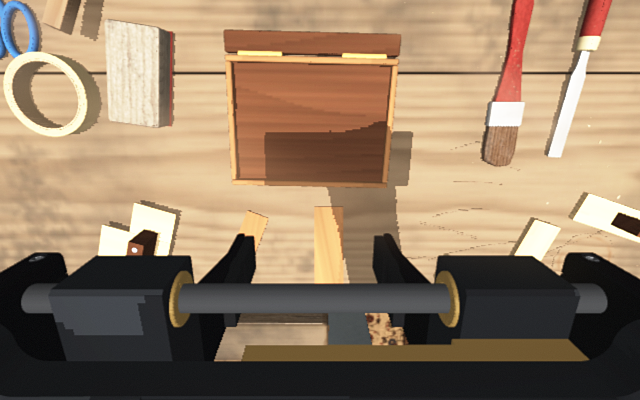

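The tray is level (rim from (228,58) to (395,185)), the wedge lies clear at (328,235), and the tools are undisturbed. Now I measure the tray.

```bash
python3 - <<'E'
from h import *
f=np.load('w3.npz');im,d,K,T=f['im'],f['d'],f['K'],f['T'];P=allworld(d,K,T)*1000
m=np.zeros(d.shape,bool);m[35:200,215:410]=1
for nm,lo,hi in [('floor',8,13),('rim',19,25)]:
    q=(m&(P[...,2]>lo)&(P[...,2]<hi)).astype(np.uint8)
    k,l,s,c=cv2.connectedComponentsWithStats(q);i=1+np.argmax(s[1:,4])
    Q=P[l==i]; print(nm,s[i],np.median(Q[:,2]).round(2),cv2.minAreaRect(Q[:,:2].astype(np.float32)))
    for x in (590,620,660,700):
        a=Q[abs(Q[:,0]-x)<4]; print(' x',x,a[:,1].min().round(1),a[:,1].max().round(1))
    for y in (-50,-20,20,60,100):
        a=Q[abs(Q[:,1]-y)<4]; print(' y',y,a[:,0].min().round(1),a[:,0].max().round(1))
b=P[(P[...,2]<2)&(P[...,2]>-3)]; print('bench z',np.median(b[:,2]))
m=(P[...,2]>3)&(P[...,0]<570)&(P[...,0]>400)&(abs(P[...,1])<40);Q=P[m];print('wedge',Q.min(0).round(),Q.max(0).round())
go(425.1,-238,200,71.2)
E
```

```text
floor [  232    62   159   119 17300] 10.1 ((653.7785034179688, 27.765869140625), (187.21165466308594, 142.0005645751953), 88.66374206542969)
 x 590 -63.7 122.7
 x 620 -64.4 122.1
 x 660 -65.7 121.2
 x 700 -66.7 119.9
 y -50 581.4 722.7
 y -20 582.2 723.6
 y 20 582.8 723.8
 y 60 584.1 725.0
 y 100 585.0 726.0
rim [ 225   50  174  138 3626] 21.66 ((656.248046875, 27.81121063232422), (200.11282348632812, 159.69285583496094), 88.50658416748047)
 x 590 -70.5 129.1
 x 620 -71.3 128.5
 x 660 -71.9 127.5
 x 700 -73.5 126.8
 y -50 575.4 733.7
 y -20 576.4 733.8
 y 20 576.1 730.5
 y 60 577.9 735.9
 y 100 579.0 736.9
bench z -0.09064122992960555
wedge [441. -16.   3.] [542.  23.  34.]
go (425.1, -238, 200, 71.2) shift [-184.1  261.3   70.4] turn -1.242
```

Call:
{"op": "arm_command", "data": {
  "series": [
    [[-28,38,0],-0.15],
    [[-55,78,0],-0.3],
    [[-85,120,5],-0.45],
    [[-115,160,10],-0.6],
    [[-142,200,15],-0.75]
  ]
}}

```text
time_s: 7.75
tool_pos: [0.4818, -0.155, 0.2579]
tool_rot: [-180.0, 0.1, 38.2]
force: [0.3, -0.6, 0.5]
grip_width: 0.065
grasp_force: 0.0
```

```bash
python3 - <<'E'
from h import *
print(env.get_obs()['time_s'],env.get_obs()['tool_pos']);go(425,-238.5,80,71.4)
E
```

```text
7.75 [ 0.4818429  -0.15499574  0.257877  ]
go (425, -238.5, 80, 71.4) shift [-96.   30.5 178. ] turn -0.58
```

Call:
{"op": "arm_command", "data": {
  "series": [
    [[-25,8,20],-0.15],
    [[-50,16,55],-0.3],
    [[-75,24,90],-0.45],
    [[-94,31,125],-0.54],
    [[-95,31,155],-0.54]
  ]
}}

```text
time_s: 8.25
tool_pos: [0.4245, -0.2391, 0.1014]
tool_rot: [-179.9, 0.1, 68.7]
force: [0.2, -0.1, -0.3]
grip_width: 0.0655
grasp_force: 0.0
```

```bash
python3 - <<'E'
from h import *
print(env.get_obs()['time_s'],env.get_obs()['tool_pos'],env.get_obs()['tool_rot']);go(425,-238.5,23,71.4);near('w4')
f=np.load('w4.npz');plates(f,minA=1e6)
E
```

```text
8.25 [ 0.42451991 -0.23913961  0.10135643] [-1.79852691e+02  1.29544677e-01  6.86502451e+01]
go (425, -238.5, 23, 71.4) shift [ 0.9  0.4 78.4] turn -0.048
bar px [314. 218.] ctr [ 424.7 -237.4] size [49.6 19.8] ang 70.5 z 0.0502
```

Call:
{"op": "arm_command", "data": {
  "series": [
    [[1,0,25],-0.02],
    [[1,0,50],-0.04],
    [[1,0,68],-0.04],
    [[1,0,76],-0.04],
    [[1,0,78],-0.04]
  ]
}}

```text
time_s: 8.8
tool_pos: [0.4283, -0.2354, 0.0253]
tool_rot: [-179.9, 0.0, 71.1]
force: [0.3, 0.3, 0.7]
grip_width: 0.0651
grasp_force: 0.0
```

Call:
{"op": "arm_command", "data": {
  "series": [
    [[0,0,0],0],
    [[0,0,0],0],
    [[0,0,0],0],
    [[0,0,0],0],
    [[0,0,0],0]
  ],
  "grip": 1,
  "grip_force": 30
}}

```text
time_s: 9.3
tool_pos: [0.4293, -0.2363, 0.0258]
tool_rot: [180.0, 0.0, 71.1]
force: [-0.4, 0.7, 0.0]
grip_width: 0.0329
grasp_force: 0.0
```

Call:
{"op": "arm_command", "data": {
  "series": [
    [[0,0,0],0],
    [[0,0,0],0],
    [[0,0,0],0],
    [[0,0,0],0],
    [[0,0,0],0]
  ]
}}

```text
time_s: 9.8
tool_pos: [0.4288, -0.2361, 0.0254]
tool_rot: [-180.0, 0.0, 71.1]
force: [-1.7, 0.3, 2.9]
grip_width: 0.0201
grasp_force: 30.0
```

Call:
{"op": "arm_command", "data": {
  "series": [
    [[0,0,-10],0],
    [[0,0,-30],0],
    [[0,0,-55],0],
    [[0,0,-75],0],
    [[0,0,-80],0]
  ]
}}

```text
time_s: 10.3
tool_pos: [0.4309, -0.237, 0.1082]
tool_rot: [179.7, 0.1, 71.1]
force: [0.8, -0.4, -1.8]
grip_width: 0.0199
grasp_force: 30.0
```

```bash
cat >> h.py <<'E'
def held(tag,zt,lo=(15,25,110),hi=(35,190,255),tol=4):
    "held plate in tool frame (mm): zt = height of plate top above TCP (negative)"
    o=env.get_obs(); im,d=viewer.read_camera('wrist'); c=viewer.calibration('wrist'); np.savez(f'{tag}.npz',im=im,d=d); cv2.imwrite(f'pics/{tag}.png',im)
    P=allworld(d,np.array(c['K']),np.array(c['hand_eye']))*1000; hsv=cv2.cvtColor(im,cv2.COLOR_BGR2HSV)
    m=((abs(P[...,2]-zt)<tol)&(cv2.inRange(hsv,lo,hi)>0)).astype(np.uint8)
    k,l,s,cc=cv2.connectedComponentsWithStats(m)
    for i in range(1,k):
        if s[i,4]<150: continue
        Q=P[l==i]; r=cv2.minAreaRect(Q[:,:2].astype(np.float32)); print(tag,'px',cc[i].round(),s[i,4],'z',np.median(Q[:,2]).round(1),'rect',np.round(r[0],1),np.round(r[1],1),round(r[2],1),'poly',cv2.approxPolyDP(cv2.convexHull(Q[:,:2].astype(np.float32)),4,True)[:,0].round().tolist())
E
python3 - <<'E'
from h import *
held('h1',13,tol=8); print(env.get_obs()['tool_pos'],env.get_obs()['grip_width']); go(670.1,-40.1,80,178.6)
E
```

```text
h1 px [311. 162.] 8067 z 15.3 rect [42.9 -0.9] [74.5 40.2] 0.1 poly [[80.0, -21.0], [80.0, 19.0], [7.0, 19.0], [7.0, -20.0]]
h1 px [483. 267.] 833 z 15.6 rect [-17.   97.1] [24.2 16.5] 89.9 poly [[-9.0, 85.0], [-9.0, 108.0], [-25.0, 109.0], [-25.0, 98.0]]
[ 0.43051031 -0.23686262  0.10763898] 0.0199223539992649
go (670.1, -40.1, 80, 178.6) shift [263.7 162.9  27.9] turn -1.876
```

View pics/h1.png

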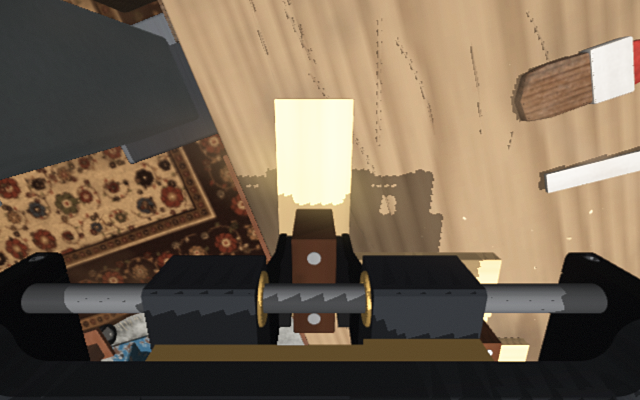

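The held view shows the large plate square in the grip, its end edge at row 100, about 80 mm ahead of the TCP. So the bar sits about 2.5 mm back along tool x. I carry it to the tray.

Call:
{"op": "arm_command", "data": {
  "series": [
    [[22,13,-3],-0.14],
    [[44,26,-5],-0.28],
    [[66,40,-5],-0.42],
    [[88,54,-5],-0.56],
    [[110,68,-5],-0.7]
  ]
}}

```text
time_s: 10.85
tool_pos: [0.5291, -0.1532, 0.1091]
tool_rot: [-179.9, -0.1, 111.5]
force: [0.4, 0.5, -2.0]
grip_width: 0.02
grasp_force: 30.0
```

```bash
python3 - <<'E'
from h import *
print(env.get_obs()['time_s'],env.get_obs()['tool_pos'],env.get_obs()['tool_rot']);go(667.6,-39.2,110,178.6)
E
```

```text
10.85 [ 0.52905717 -0.1531957   0.10913499] [-1.79917199e+02 -5.83321855e-02  1.11549906e+02]
go (667.6, -39.2, 110, 178.6) shift [ 55.1 170.7  -1.1] turn -1.17
```

Call:
{"op": "arm_command", "data": {
  "series": [
    [[8,24,0],-0.14],
    [[16,48,0],-0.28],
    [[24,72,0],-0.42],
    [[32,98,0],-0.56],
    [[40,124,0],-0.7]
  ]
}}

```text
time_s: 11.35
tool_pos: [0.6302, -0.0713, 0.1088]
tool_rot: [-180.0, -0.1, 151.6]
force: [-0.3, 0.1, -1.0]
grip_width: 0.0198
grasp_force: 30.0
```

```bash
python3 - <<'E'
from h import *
print(env.get_obs()['time_s'],env.get_obs()['tool_pos'],env.get_obs()['tool_rot']);go(667.6,-39.2,70,178.6)
E
```

```text
11.35 [ 0.63017254 -0.07126661  0.10876425] [-1.79953987e+02 -1.12119998e-01  1.51647927e+02]
go (667.6, -39.2, 70, 178.6) shift [-17.8  46.   38.7] turn -0.47
```

Call:
{"op": "arm_command", "data": {
  "series": [
    [[-4,12,0],-0.13],
    [[-9,23,5],-0.26],
    [[-14,35,15],-0.4],
    [[-18,46,25],-0.47],
    [[-18,46,35],-0.47]
  ]
}}

```text
time_s: 11.85
tool_pos: [0.668, -0.0382, 0.0733]
tool_rot: [179.9, -0.1, 178.4]
force: [0.7, 0.0, -1.8]
grip_width: 0.0199
grasp_force: 30.0
```

Call:
{"op": "arm_command", "data": {
  "series": [
    [[0,0,0],0],
    [[0,0,0],0],
    [[0,0,0],0],
    [[0,0,0],0],
    [[0,0,0],0]
  ]
}}

```text
time_s: 12.35
tool_pos: [0.6682, -0.0406, 0.076]
tool_rot: [-180.0, 0.0, 178.2]
force: [-0.8, 0.5, -0.9]
grip_width: 0.0193
grasp_force: 30.0
```

```bash
python3 - <<'E'
from h import *
print(env.get_obs()['time_s'],env.get_obs()['tool_pos'],env.get_obs()['tool_rot']);go(667.6,-39.2,37,178.6)
held('h2',15,tol=6)
E
```

```text
12.35 [ 0.6682069  -0.04056082  0.07597101] [-1.79957531e+02  4.17587371e-02  1.78218466e+02]
go (667.6, -39.2, 37, 178.6) shift [ 0.7  1.4 39. ] turn -0.007
h2 px [303. 178.] 5143 z 15.5 rect [44.3 -0.6] [74.5 40.1] 0.0 poly [[82.0, -20.0], [82.0, -14.0], [39.0, 19.0], [8.0, 19.0], [8.0, -20.0]]
h2 px [478. 257.] 193 z 18.1 rect [-8.2 96.8] [ 2.  24.6] 0.9 poly [[-9.0, 109.0], [-8.0, 84.0]]
```

Call:
{"op": "arm_command", "data": {
  "series": [
    [[0,1,10],0],
    [[0,1,20],0],
    [[0,1,28],0],
    [[0,1,34],0],
    [[0,1,37],0]
  ]
}}

```text
time_s: 12.9
tool_pos: [0.6674, -0.0392, 0.037]
tool_rot: [-180.0, -0.1, 178.3]
force: [0.7, -0.3, -1.0]
grip_width: 0.0196
grasp_force: 30.0
```

Call:
{"op": "arm_command", "data": {
  "series": [
    [[0,0,0],0],
    [[0,0,1],0],
    [[0,0,1],0],
    [[0,0,1],0],
    [[0,0,1],0]
  ]
}}

```text
time_s: 13.4
tool_pos: [0.6682, -0.0392, 0.0376]
tool_rot: [-180.0, 0.0, 178.3]
force: [-0.1, -0.2, -1.4]
grip_width: 0.0196
grasp_force: 30.0
```

Call:
{"op": "arm_command", "data": {
  "series": [
    [[0,0,1],0],
    [[0,0,2],0],
    [[0,0,2],0],
    [[0,0,2],0],
    [[0,0,2],0]
  ]
}}

```text
time_s: 13.9
tool_pos: [0.6681, -0.0392, 0.0355]
tool_rot: [-180.0, 0.0, 178.3]
force: [-1.1, 0.3, 1.4]
grip_width: 0.0197
grasp_force: 30.0
```

Call:
{"op": "arm_command", "data": {
  "series": [
    [[0,0,0],0],
    [[0,0,0],0],
    [[0,0,0],0],
    [[0,0,0],0],
    [[0,0,0],0]
  ],
  "grip": 0.2
}}

```text
time_s: 14.4
tool_pos: [0.668, -0.0392, 0.0353]
tool_rot: [-180.0, -0.0, 178.3]
force: [-1.4, 0.8, -0.3]
grip_width: 0.0346
grasp_force: 0.0
```

Call:
{"op": "arm_command", "data": {
  "series": [
    [[0,0,-10],0],
    [[0,0,-50],0],
    [[0,0,-95],0],
    [[0,0,-140],0],
    [[0,0,-180],0]
  ]
}}

```text
time_s: 14.9
tool_pos: [0.6683, -0.0388, 0.2188]
tool_rot: [-180.0, 0.1, 178.3]
force: [0.4, -0.9, 0.4]
grip_width: 0.0349
grasp_force: 0.0
```

```bash
python3 - <<'E'
from h import *
print(env.get_obs()['time_s'],env.get_obs()['tool_pos'],env.get_obs()['tool_rot']);go(520.4,-409.9,220,71.4)
E
```

```text
14.9 [ 0.66828723 -0.03877318  0.21877008] [-1.79982715e+02  1.11069997e-01  1.78282830e+02]
go (520.4, -409.9, 220, 71.4) shift [ 136.7 -375.4   -1.4] turn 1.865
```

Call:
{"op": "arm_command", "data": {
  "series": [
    [[10,-28,0],0.14],
    [[20,-56,0],0.28],
    [[30,-84,0],0.42],
    [[42,-115,0],0.56],
    [[52,-145,0],0.7]
  ],
  "grip": -0.4
}}

```text
time_s: 15.4
tool_pos: [0.6111, -0.1835, 0.2164]
tool_rot: [-180.0, 0.1, 137.8]
force: [0.4, -0.3, -1.0]
grip_width: 0.0599
grasp_force: 0.0
```

```bash
python3 - <<'E'
from h import *
print(env.get_obs()['time_s'],env.get_obs()['tool_pos'],env.get_obs()['tool_rot']);go(520.4,-409.9,220,71.4)
E
```

```text
15.4 [ 0.61110563 -0.18346864  0.21643965] [-1.79990552e+02  6.15644647e-02  1.37844001e+02]
go (520.4, -409.9, 220, 71.4) shift [ -84.7 -228.7   -3.4] turn 1.16
```

Call:
{"op": "arm_command", "data": {
  "series": [
    [[-16,-42,10],0.14],
    [[-32,-86,20],0.28],
    [[-48,-130,30],0.42],
    [[-64,-175,40],0.56],
    [[-82,-220,50],0.7]
  ]
}}

```text
time_s: 15.9
tool_pos: [0.5254, -0.4025, 0.1663]
tool_rot: [180.0, 0.1, 97.8]
force: [0.4, -0.5, 0.3]
grip_width: 0.061
grasp_force: 0.0
```

```bash
python3 - <<'E'
from h import *
print(env.get_obs()['time_s'],env.get_obs()['tool_pos'],env.get_obs()['tool_rot']);go(520.4,-409.9,100,71.4)
E
```

```text
15.9 [ 0.5253559  -0.40246632  0.16632557] [1.79957260e+02 6.74928788e-02 9.77542747e+01]
go (520.4, -409.9, 100, 71.4) shift [-6.6 -6.  66.3] turn 0.46
```

Call:
{"op": "arm_command", "data": {
  "series": [
    [[-3,-3,15],0.14],
    [[-6,-6,30],0.28],
    [[-6,-6,45],0.42],
    [[-6,-6,60],0.46],
    [[-6,-6,66],0.46]
  ]
}}

```text
time_s: 16.4
tool_pos: [0.5204, -0.4072, 0.0986]
tool_rot: [-179.9, -0.0, 71.7]
force: [-0.7, -0.1, -0.4]
grip_width: 0.061
grasp_force: 0.0
```

Call:
{"op": "arm_command", "data": {
  "series": [
    [[0,0,0],0],
    [[0,0,0],0],
    [[0,0,0],0],
    [[0,0,0],0],
    [[0,0,0],0]
  ]
}}

```text
time_s: 16.9
tool_pos: [0.5211, -0.4081, 0.1]
tool_rot: [180.0, 0.0, 71.7]
force: [-0.0, -1.4, -1.0]
grip_width: 0.0608
grasp_force: 0.0
```

```bash
python3 - <<'E'
from h import *
print(env.get_obs()['time_s'],env.get_obs()['tool_pos'],env.get_obs()['tool_rot']);near('w5')
plates(np.load('w5.npz'),minA=1e6);go(520.4,-409.9,23,71.4)
E
```

```text
16.9 [ 0.52110346 -0.40809406  0.10004377] [1.79960303e+02 3.64666982e-02 7.16969575e+01]
bar px [315. 221.] ctr [ 521.2 -408.8] size [49.7 19.6] ang 71.3 z 0.0501
go (520.4, -409.9, 23, 71.4) shift [-1.9 -0.  76.9] turn 0.005
```

Call:
{"op": "arm_command", "data": {
  "series": [
    [[-1,0,25],0],
    [[-1,0,50],0],
    [[-1,0,68],0],
    [[-1,0,75],0],
    [[-1,0,77],0]
  ]
}}

```text
time_s: 17.45
tool_pos: [0.5202, -0.4085, 0.0217]
tool_rot: [-179.9, -0.0, 71.7]
force: [-0.3, 0.8, 0.8]
grip_width: 0.0609
grasp_force: 0.0
```

Call:
{"op": "arm_command", "data": {
  "series": [
    [[0,0,0],0],
    [[0,0,0],0],
    [[0,0,0],0],
    [[0,0,0],0],
    [[0,0,0],0]
  ],
  "grip": 1
}}

```text
time_s: 17.95
tool_pos: [0.5207, -0.409, 0.0229]
tool_rot: [180.0, 0.0, 71.7]
force: [-0.5, 0.6, 0.1]
grip_width: 0.0288
grasp_force: 0.0
```

Call:
{"op": "arm_command", "data": {
  "series": [
    [[0,0,0],0],
    [[0,0,0],0],
    [[0,0,0],0],
    [[0,0,0],0],
    [[0,0,0],0]
  ]
}}

```text
time_s: 18.45
tool_pos: [0.5207, -0.409, 0.0227]
tool_rot: [180.0, 0.0, 71.7]
force: [-0.2, -0.8, 1.9]
grip_width: 0.0196
grasp_force: 30.0
```

Call:
{"op": "arm_command", "data": {
  "series": [
    [[0,0,-10],0],
    [[0,0,-35],0],
    [[0,0,-65],0],
    [[0,0,-95],0],
    [[0,0,-110],0]
  ]
}}

```text
time_s: 18.95
tool_pos: [0.5216, -0.4095, 0.1358]
tool_rot: [179.8, 0.1, 71.7]
force: [0.2, -0.7, -0.7]
grip_width: 0.0201
grasp_force: 30.0
```

```bash
python3 - <<'E'
from h import *
held('h3',15,tol=6); print(env.get_obs()['time_s'],env.get_obs()['tool_pos'],env.get_obs()['tool_rot'])
c,s=np.cos(np.radians(-1.4)),np.sin(np.radians(-1.4)); M=np.array([[c,-s],[s,c]])
for p in [(18,-67.5),(-11,67.5),(0,-7.5)]: print(p,(M@p+[653.8,27.8]).round(1))
go(644.5,95.5,120,-1.4)
E
```

```text
h3 px [313. 109.] 151 z 13.6 rect [75.5 -0.7] [39.3  1.2] 88.8 poly [[75.0, -20.0], [75.0, 19.0]]
h3 px [309. 210.] 1373 z 12.6 rect [39.5 -0.9] [65.9 40.1] 0.0 poly [[72.0, -21.0], [31.0, 19.0], [8.0, 18.0], [7.0, -21.0]]
19.0 [ 0.52233537 -0.40998899  0.13750325] [1.79666181e+02 1.51020170e-01 7.16880131e+01]
(18, -67.5) [670.1 -40.1]
(-11, 67.5) [644.5  95.5]
(0, -7.5) [653.6  20.3]
go (644.5, 95.5, 120, -1.4) shift [518.3 -42.9  15.9] turn 1.276
```

Call:
{"op": "arm_command", "data": {
  "series": [
    [[46,-4,0],0.12],
    [[92,-8,0],0.24],
    [[138,-12,0],0.36],
    [[184,-15,0],0.48],
    [[230,-18,0],0.6]
  ]
}}

```text
time_s: 19.5
tool_pos: [0.575, -0.1829, 0.1311]
tool_rot: [-179.9, 0.1, 37.0]
force: [-0.4, -0.5, -0.5]
grip_width: 0.0196
grasp_force: 30.0
```

```bash
python3 - <<'E'
from h import *
print(env.get_obs()['time_s'],env.get_obs()['tool_pos'],env.get_obs()['tool_rot']);go(645,95,120,-1.4)
E
```

```text
19.5 [ 0.57503468 -0.18285726  0.13109428] [-1.79915364e+02  8.79823102e-02  3.70171651e+01]
go (645, 95, 120, -1.4) shift [ 223.2 -179.7   11. ] turn 0.671
```

Call:
{"op": "arm_command", "data": {
  "series": [
    [[36,-29,0],0.13],
    [[72,-58,0],0.26],
    [[108,-87,0],0.4],
    [[144,-116,0],0.53],
    [[180,-145,0],0.67]
  ]
}}

```text
time_s: 20.0
tool_pos: [0.6303, 0.0412, 0.1309]
tool_rot: [180.0, 0.1, -1.4]
force: [1.1, -0.4, -1.9]
grip_width: 0.0199
grasp_force: 30.0
```

```bash
python3 - <<'E'
from h import *
print(env.get_obs()['time_s'],env.get_obs()['tool_pos'],env.get_obs()['tool_rot']);go(645,95,100,-1.4)
near('w6');f=np.load('w6.npz');plates(f,ztop=.020,zbar=.060)
E
```

```text
20.0 [0.63031826 0.0412107  0.13088946] [ 1.79964334e+02  1.32192243e-01 -1.40537189e+00]
go (645, 95, 100, -1.4) shift [ 13.4 -54.2  30.8] turn -0.0
bar px [426. 154.] ctr [669.7 -38.4] size [21.8 50.1] ang 88.3 z 0.0601
plate px [252.  63.] z 0.0196 rect [734.8  85.7] [50.1  4.9] 88.6 poly [[734.0, 111.0], [737.0, 61.0]]
plate px [409.  63.] z 0.0196 rect [732.2 -33.9] [50.3  4.2] 88.6 poly [[735.0, -9.0], [729.0, -59.0]]
plate px [378. 138.] z 0.0201 rect [652.7   5.9] [129.7 129.5] 88.6 poly [[719.0, 68.0], [702.0, 69.0], [701.0, 10.0], [678.0, 8.0], [677.0, -20.0], [587.0, -17.0], [586.0, -56.0], [631.0, -57.0], [642.0, -30.0], [694.0, -31.0], [692.0, -59.0], [715.0, -60.0]]
```

View pics/w6.png

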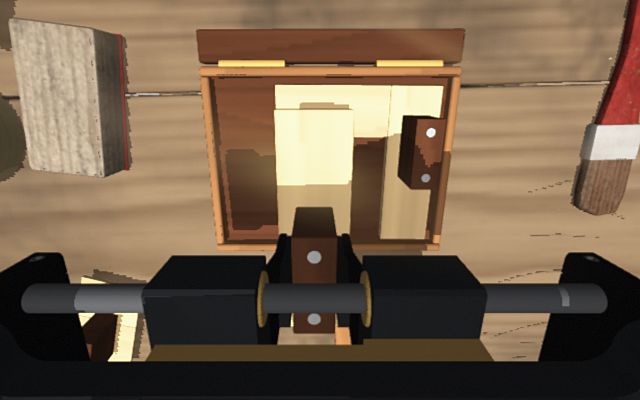

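The large plate lies flat at the right of the tray, within 1 mm of nominal (bar at (425,154)), and the medium hangs square in the grip. I lower it now.

Call:
{"op": "arm_command", "data": {
  "series": [
    [[6,-25,0],0],
    [[13,-54,0],0],
    [[13,-54,20],0],
    [[13,-54,45],0],
    [[13,-54,60],0]
  ]
}}

```text
time_s: 20.55
tool_pos: [0.643, 0.093, 0.069]
tool_rot: [179.9, 0.3, -1.0]
force: [0.1, -0.2, -1.5]
grip_width: 0.0198
grasp_force: 30.0
```

Call:
{"op": "arm_command", "data": {
  "series": [
    [[0,0,0],0],
    [[0,0,0],0],
    [[0,0,0],0],
    [[0,0,0],0],
    [[0,0,0],0]
  ]
}}

```text
time_s: 21.05
tool_pos: [0.6456, 0.0933, 0.0734]
tool_rot: [180.0, -0.1, -1.1]
force: [0.0, 1.2, -0.7]
grip_width: 0.0196
grasp_force: 30.0
```

```bash
python3 - <<'E'
from h import *
print(env.get_obs()['time_s'],env.get_obs()['tool_pos'],env.get_obs()['tool_rot']);go(645,95,33,-1.4)
held('h4',13,tol=3)
E
```

```text
21.05 [0.64562413 0.09334384 0.07338442] [ 1.79992514e+02 -8.60021501e-02 -1.08306923e+00]
go (645, 95, 33, -1.4) shift [-0.7 -1.6 40.4] turn 0.006
h4 px [314. 163.] 8322 z 12.6 rect [41.   0.3] [40.  68.6] 89.9 poly [[75.0, -19.0], [75.0, 20.0], [8.0, 20.0], [8.0, -19.0]]
```

Call:
{"op": "arm_command", "data": {
  "series": [
    [[0,-2,10],0],
    [[0,-2,22],0],
    [[0,-2,32],0],
    [[0,-2,37],0],
    [[0,-2,39],0]
  ]
}}

```text
time_s: 21.6
tool_pos: [0.6444, 0.0952, 0.0326]
tool_rot: [180.0, 0.1, -1.1]
force: [-5.3, -1.4, 8.6]
grip_width: 0.0199
grasp_force: 30.0
```

Call:
{"op": "arm_command", "data": {
  "series": [
    [[0,0,0],0],
    [[0,0,1],0],
    [[0,0,1.5],0],
    [[0,0,1.5],0],
    [[0,0,1.5],0]
  ]
}}

```text
time_s: 22.1
tool_pos: [0.6455, 0.0954, 0.0326]
tool_rot: [180.0, -0.0, -1.1]
force: [-2.2, -0.3, 5.7]
grip_width: 0.0198
grasp_force: 30.0
```

Call:
{"op": "arm_command", "data": {
  "series": [
    [[0,0,0],0],
    [[0,0,0],0],
    [[0,0,0],0],
    [[0,0,0],0],
    [[0,0,0],0]
  ],
  "grip": 0.2
}}

```text
time_s: 22.6
tool_pos: [0.6449, 0.0953, 0.0316]
tool_rot: [180.0, 0.0, -1.1]
force: [-0.3, 0.6, -0.1]
grip_width: 0.0343
grasp_force: 0.0
```

Call:
{"op": "arm_command", "data": {
  "series": [
    [[0,0,-10],0],
    [[0,0,-50],0],
    [[0,0,-95],0],
    [[0,0,-140],0],
    [[-20,0,-180],0]
  ]
}}

```text
time_s: 23.1
tool_pos: [0.6267, 0.0954, 0.2149]
tool_rot: [-180.0, -0.2, -1.1]
force: [-0.1, 0.0, 0.6]
grip_width: 0.0345
grasp_force: 0.0
```

Call:
{"op": "arm_command", "data": {
  "series": [
    [[-45,0,-10],0],
    [[-70,0,-15],0],
    [[-70,0,-15],0],
    [[-70,0,-15],0],
    [[-70,0,-15],0]
  ],
  "grip": -0.4
}}

```text
time_s: 23.6
tool_pos: [0.5558, 0.0968, 0.2268]
tool_rot: [180.0, -0.0, -1.1]
force: [-0.3, -1.1, -0.4]
grip_width: 0.0597
grasp_force: 0.0
```

```bash
python3 - <<'E'
from h import *
print(env.get_obs()['time_s'],env.get_obs()['tool_pos'],env.get_obs()['tool_rot']);near('w7');f=np.load('w7.npz')
plates(f,ztop=.020,zbar=.060);print('key');plates(f,ztop=.0155,zbar=.056)
E
```

```text
23.6 [0.55577223 0.09677758 0.22682522] [ 1.79986623e+02 -1.16971968e-02 -1.10429956e+00]
bar px [459.  53.] ctr [668.9 -38. ] size [22.3 49.5] ang 88.5 z 0.0599
bar px [313.  85.] ctr [644.8  95.1] size [18.3 48.7] ang 89.4 z 0.0601
bar px [172. 236.] ctr [492.4 250.8] size [19.9 48.1] ang 71.8 z 0.0561
plate px [324.  80.] z 0.02 rect [655.3  72.7] [ 84.8 128.5] 88.9 poly [[720.0, 113.0], [593.0, 116.0], [590.0, 33.0], [629.0, 32.0], [630.0, 77.0], [720.0, 74.0]]
plate px [408.  52.] z 0.02 rect [652.6   6.3] [129.9 129.7] 88.3 poly [[718.0, 69.0], [680.0, 69.0], [675.0, -20.0], [588.0, -17.0], [586.0, -55.0], [644.0, -58.0], [645.0, -29.0], [693.0, -30.0], [701.0, -59.0], [715.0, -60.0]]
key
bar px [458.  53.] ctr [669.2 -38.9] size [24.3 50. ] ang 88.9 z 0.0598
bar px [313.  85.] ctr [644.9  95.1] size [18.5 49.3] ang 89.4 z 0.0601
bar px [173. 235.] ctr [491.1 252.1] size [21.2 50.2] ang 71.9 z 0.056
plate px [175. 214.] z 0.0157 rect [502.  268.8] [ 93.4 101.8] 72.4 poly [[553.0, 261.0], [510.0, 277.0], [521.0, 311.0], [468.0, 327.0], [456.0, 290.0], [500.0, 277.0], [512.0, 242.0], [449.0, 263.0], [440.0, 241.0], [535.0, 210.0]]
```

View pics/w7.png

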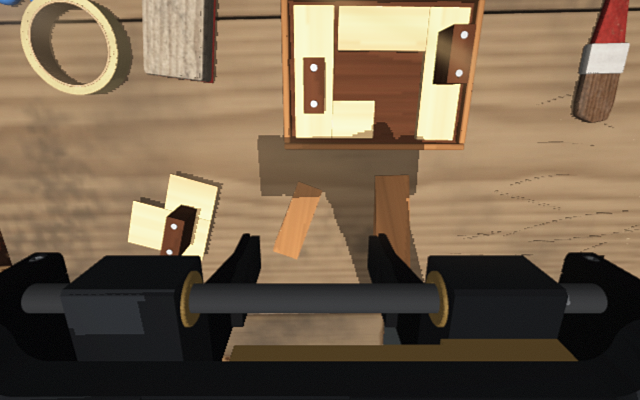

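Medium is also within 1 mm of nominal, at the tray's left. The key plate is at (172,215) with yaw about -107.6, and I head for its bar.

```bash
python3 - <<'E'
from h import *
go(490,252.5,110,-17.6)
E
```

```text
go (490, 252.5, 110, -17.6) shift [ -68.7 -154.4  116.5] turn 0.288
```

Call:
{"op": "arm_command", "data": {
  "series": [
    [[-15,-35,5],0.1],
    [[-30,-70,20],0.2],
    [[-48,-108,45],0.29],
    [[-60,-135,75],0.29],
    [[-68,-154,100],0.29]
  ]
}}

```text
time_s: 24.15
tool_pos: [0.4886, 0.255, 0.125]
tool_rot: [-180.0, 0.1, -17.5]
force: [0.1, 0.4, 0.0]
grip_width: 0.0608
grasp_force: 0.0
```

Call:
{"op": "arm_command", "data": {
  "series": [
    [[0,0,15],0],
    [[0,0,15],0],
    [[0,0,15],0],
    [[0,0,15],0],
    [[0,0,15],0]
  ]
}}

```text
time_s: 24.65
tool_pos: [0.4914, 0.2516, 0.1131]
tool_rot: [-179.9, -0.1, -17.8]
force: [0.1, 1.0, 0.1]
grip_width: 0.0608
grasp_force: 0.0
```

```bash
python3 - <<'E'
from h import *
print(env.get_obs()['time_s'],env.get_obs()['tool_pos'],env.get_obs()['tool_rot'],env.get_obs()['qpos'].round());near('w8')
plates(np.load('w8.npz'),ztop=.0155,zbar=.056);go(490,252.5,29,-17.8)
E
```

```text
24.65 [0.49143796 0.25164261 0.11307314] [-1.79948494e+02 -1.05746544e-01 -1.78078363e+01] [  -3.   14.  -30.  105.    8.   63. -144.]
bar px [311. 218.] ctr [490.1 253.5] size [19.5 51.2] ang 72.8 z 0.0561
plate px [621.  92.] z 0.0152 rect [500.7  11.8] [29.4 37.9] 89.1 poly [[518.0, -1.0], [515.0, 26.0], [484.0, 19.0], [483.0, -3.0]]
plate px [477. 152.] z 0.0154 rect [489.8 118.4] [30.7 38.5] 76.8 poly [[512.0, 127.0], [477.0, 134.0], [470.0, 108.0], [499.0, 101.0]]
plate px [295. 191.] z 0.0156 rect [505.5 267.8] [92.8 93.3] 72.2 poly [[553.0, 262.0], [511.0, 276.0], [521.0, 311.0], [479.0, 325.0], [465.0, 274.0], [515.0, 257.0], [509.0, 238.0], [457.0, 251.0], [447.0, 238.0], [536.0, 210.0]]
go (490, 252.5, 29, -17.8) shift [-1.5 -0.3 83.9] turn 0.0
```

Call:
{"op": "arm_command", "data": {
  "series": [
    [[-2,-1,25],0],
    [[-2,-1,52],0],
    [[-2,-1,72],0],
    [[-2,-1,81],0],
    [[-2,-1,84],0]
  ]
}}

```text
time_s: 25.2
tool_pos: [0.4883, 0.2534, 0.0274]
tool_rot: [179.9, 0.0, -17.7]
force: [-0.2, 0.6, 0.6]
grip_width: 0.0606
grasp_force: 0.0
```

Call:
{"op": "arm_command", "data": {
  "series": [
    [[0,0,0],0],
    [[0,0,0],0],
    [[0,0,0],0],
    [[0,0,0],0],
    [[0,0,0],0]
  ],
  "grip": 1
}}

```text
time_s: 25.7
tool_pos: [0.4886, 0.2539, 0.0282]
tool_rot: [-180.0, -0.0, -17.7]
force: [-0.7, -0.1, 0.4]
grip_width: 0.0286
grasp_force: 0.0
```

Call:
{"op": "arm_command", "data": {
  "series": [
    [[0,0,0],0],
    [[0,0,0],0],
    [[0,0,0],0],
    [[0,0,0],0],
    [[0,0,0],0]
  ]
}}

```text
time_s: 26.2
tool_pos: [0.4884, 0.2539, 0.028]
tool_rot: [180.0, -0.0, -17.7]
force: [-0.9, -0.2, 3.0]
grip_width: 0.0197
grasp_force: 30.0
```

Call:
{"op": "arm_command", "data": {
  "series": [
    [[0,0,-10],0],
    [[0,0,-35],0],
    [[0,0,-65],0],
    [[0,0,-95],0],
    [[0,0,-110],0]
  ]
}}

```text
time_s: 26.7
tool_pos: [0.4894, 0.2546, 0.1408]
tool_rot: [-179.9, -0.2, -17.7]
force: [0.2, 1.4, -0.4]
grip_width: 0.0202
grasp_force: 30.0
```

```bash
python3 - <<'E'
from h import *
print(env.get_obs()['time_s'],env.get_obs()['tool_pos'],env.get_obs()['tool_rot']); held('h5',13,tol=6)
go(653.6,20.3,150,88.6)
E
```

```text
26.7 [0.48944088 0.25459861 0.1407567 ] [-1.79874285e+02 -1.62799993e-01 -1.76872215e+01]
h5 px [297. 206.] 8772 z 12.3 rect [ 24.2 -17.9] [69.2 93.3] 0.0 poly [[58.0, 28.0], [-10.0, 28.0], [-5.0, -64.0], [13.0, -64.0], [58.0, -27.0]]
go (653.6, 20.3, 150, 88.6) shift [227.  174.   -7.3] turn -1.855
```

Call:
{"op": "arm_command", "data": {
  "series": [
    [[15,15,0],-0.14],
    [[32,30,0],-0.28],
    [[52,45,0],-0.42],
    [[72,60,0],-0.56],
    [[95,75,0],-0.7]
  ]
}}

```text
time_s: 27.25
tool_pos: [0.5555, 0.1527, 0.1364]
tool_rot: [-180.0, 0.1, 22.8]
force: [0.7, 0.3, -0.9]
grip_width: 0.0199
grasp_force: 30.0
```

```bash
python3 - <<'E'
from h import *
print(env.get_obs()['time_s'],env.get_obs()['tool_pos'],env.get_obs()['tool_rot'])
go(653.3,20.3,140,88.6)
E
```

```text
27.25 [0.55549181 0.15266222 0.13639883] [-1.79985580e+02  1.45882803e-01  2.27846969e+01]
go (653.3, 20.3, 140, 88.6) shift [ 38.9 159.9  -3.7] turn -1.149
```

Call:
{"op": "arm_command", "data": {
  "series": [
    [[8,25,0],-0.14],
    [[16,55,0],-0.28],
    [[24,85,0],-0.42],
    [[32,115,0],-0.56],
    [[37,145,0],-0.7]
  ]
}}

```text
time_s: 27.75
tool_pos: [0.6456, 0.0326, 0.1361]
tool_rot: [-179.9, 0.1, 62.9]
force: [-0.5, 0.7, -0.6]
grip_width: 0.0199
grasp_force: 30.0
```

```bash
python3 - <<'E'
from h import *
print(env.get_obs()['time_s'],env.get_obs()['tool_pos'],env.get_obs()['tool_rot'])
go(653.3,20.3,90,88.6)
E
```

```text
27.75 [0.64561858 0.03258818 0.13613413] [-1.79887490e+02  6.02723915e-02  6.28625552e+01]
go (653.3, 20.3, 90, 88.6) shift [-7.4 12.5 46.1] turn -0.449
```

Call:
{"op": "arm_command", "data": {
  "series": [
    [[-4,6,0],-0.14],
    [[-7,12,0],-0.28],
    [[-7,12,10],-0.42],
    [[-7,12,25],-0.45],
    [[-7,12,40],-0.45]
  ]
}}

```text
time_s: 28.25
tool_pos: [0.6521, 0.0219, 0.0956]
tool_rot: [-179.9, 0.0, 88.2]
force: [0.3, -0.4, -0.2]
grip_width: 0.0198
grasp_force: 30.0
```

Call:
{"op": "arm_command", "data": {
  "series": [
    [[0,0,0],0],
    [[0,0,0],0],
    [[0,0,0],0],
    [[0,0,0],0],
    [[0,0,0],0]
  ]
}}

```text
time_s: 28.75
tool_pos: [0.6534, 0.0219, 0.0986]
tool_rot: [179.9, 0.0, 88.3]
force: [0.3, 0.7, -1.1]
grip_width: 0.0199
grasp_force: 30.0
```

```bash
python3 - <<'E'
from h import *
print(env.get_obs()['time_s'],env.get_obs()['tool_pos'],env.get_obs()['tool_rot'])
held('h6',13,tol=3);go(653.3,20.3,38,88.6)
E
```

```text
28.75 [0.65341177 0.02192775 0.09855902] [1.79940467e+02 2.46313039e-02 8.82936881e+01]
h6 px [298. 196.] 10899 z 12.4 rect [ 24.3 -19.6] [69.1 93.2] 0.1 poly [[59.0, 27.0], [-10.0, 26.0], [-5.0, -66.0], [14.0, -66.0], [59.0, -28.0]]
go (653.3, 20.3, 38, 88.6) shift [-1.6 -0.  60.4] turn -0.005
```

Call:
{"op": "arm_command", "data": {
  "series": [
    [[-2,1,10],0],
    [[-2,1,25],0],
    [[-2,1,38],0],
    [[-2,1,46],0],
    [[-2,1,50],0]
  ]
}}

```text
time_s: 29.3
tool_pos: [0.6529, 0.0198, 0.0458]
tool_rot: [-179.8, 0.0, 88.3]
force: [-0.3, -0.5, -0.5]
grip_width: 0.0198
grasp_force: 30.0
```

Call:
{"op": "arm_command", "data": {
  "series": [
    [[0,0,3],0],
    [[0,0,6],0],
    [[0,0,8],0],
    [[0,0,9],0],
    [[0,0,9],0]
  ]
}}

```text
time_s: 29.8
tool_pos: [0.654, 0.0198, 0.0389]
tool_rot: [-180.0, 0.0, 88.3]
force: [0.6, 0.5, -0.9]
grip_width: 0.0202
grasp_force: 30.0
```

Call:
{"op": "arm_command", "data": {
  "series": [
    [[0,0,1],0],
    [[0,0,2],0],
    [[0,0,2],0],
    [[0,0,2],0],
    [[0,0,2],0]
  ]
}}

```text
time_s: 30.3
tool_pos: [0.6542, 0.0198, 0.038]
tool_rot: [180.0, 0.0, 88.3]
force: [-3.1, -0.2, 5.7]
grip_width: 0.0195
grasp_force: 30.0
```

Call:
{"op": "arm_command", "data": {
  "series": [
    [[0,0,0],0],
    [[0,0,0],0],
    [[0,0,0],0],
    [[0,0,0],0],
    [[0,0,0],0]
  ],
  "grip": 0.2
}}

```text
time_s: 30.8
tool_pos: [0.6538, 0.0198, 0.0367]
tool_rot: [-180.0, 0.0, 88.3]
force: [-0.3, -0.1, -0.1]
grip_width: 0.0347
grasp_force: 0.0
```

Call:
{"op": "arm_command", "data": {
  "series": [
    [[0,0,-10],0],
    [[0,0,-50],0],
    [[0,0,-95],0],
    [[0,0,-140],0],
    [[0,0,-185],0]
  ]
}}

```text
time_s: 31.3
tool_pos: [0.6538, 0.02, 0.2246]
tool_rot: [180.0, 0.0, 88.3]
force: [1.2, 0.2, -0.2]
grip_width: 0.0347
grasp_force: 0.0
```

Call:
{"op": "arm_command", "data": {
  "series": [
    [[0,-40,-20],0.14],
    [[0,-70,-40],0.28],
    [[0,-70,-60],0.28],
    [[0,-70,-60],0.28],
    [[0,-70,-60],0.28]
  ]
}}

```text
time_s: 31.8
tool_pos: [0.5843, 0.022, 0.2825]
tool_rot: [179.9, 0.0, 72.3]
force: [-0.6, 0.3, -0.6]
grip_width: 0.0349
grasp_force: 0.0
```

```bash
python3 - <<'E'
from h import *
print(env.get_obs()['time_s'],env.get_obs()['tool_pos'],env.get_obs()['tool_rot']);im,d,K,T,P=near('w9')
f=np.load('w9.npz');plates(f,ztop=.0255,zbar=.066);plates(f,ztop=.020,zbar=.060);P=P*1000
q=(P[...,2]>19)&(P[...,2]<23);print('rim z by x',[np.median(P[q&(abs(P[...,0]-x)<4)&(P[...,1]>120)][:,2]).round(1) for x in (590,640,700)])
E
```

```text
31.8 [0.58427036 0.0219645  0.28245242] [1.79916573e+02 1.09620446e-02 7.22782242e+01]
bar px [346.  87.] ctr [643.3  95.1] size [18.7 48.7] ang 88.9 z 0.06
bar px [371. 149.] ctr [652.4  21.3] size [50.6 20.4] ang 88.6 z 0.0659
bar px [396. 192.] ctr [667.6 -36.8] size [19.3 48.9] ang 87.9 z 0.06
plate px [353. 143.] z 0.0255 rect [635.   28.4] [102.3  94.2] 88.4 poly [[681.0, 77.0], [626.0, 79.0], [625.0, 36.0], [589.0, 35.0], [588.0, -21.0], [679.0, -22.0]]
bar px [346.  88.] ctr [643.9  94.9] size [19.2 49.7] ang 88.8 z 0.06
bar px [371. 149.] ctr [652.8  20.5] size [52.3 21.3] ang 88.6 z 0.0659
bar px [396. 191.] ctr [668.2 -38.2] size [21.9 50.3] ang 88.3 z 0.0599
plate px [346.  95.] z 0.0199 rect [654.5  74.3] [ 81.5 129.7] 88.9 poly [[719.0, 113.0], [591.0, 115.0], [590.0, 35.0], [624.0, 35.0], [628.0, 80.0], [719.0, 74.0]]
plate px [387. 155.] z 0.02 rect [652.    6.4] [130.  129.5] 88.2 poly [[718.0, 69.0], [683.0, 70.0], [681.0, -24.0], [588.0, -22.0], [586.0, -56.0], [645.0, -58.0], [650.0, -28.0], [695.0, -32.0], [702.0, -60.0], [715.0, -59.0]]
rim z by x [np.float64(21.7), np.float64(21.9), np.float64(21.8)]
```

View pics/w9.png

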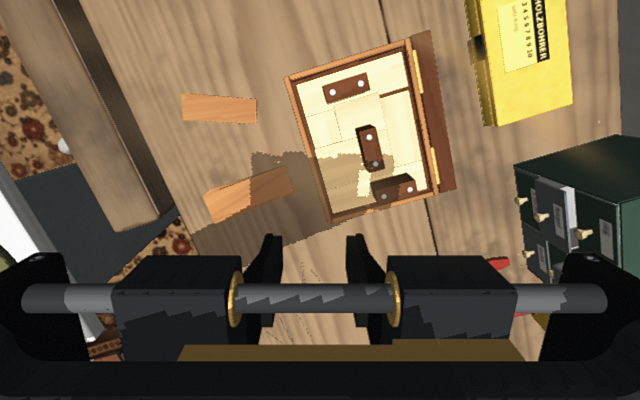

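The tray is level (rim 21.8 mm). All three plates lie flat: large and medium tops at 20 mm, the key's lip top at 25.5 mm, within about 1 mm of nominal. The wedge lies clear of the tray at (248,193), so I hand in.

```bash
python3 -c "
from cell import env
print(env.sign_off())"
```

```text
the job is handed in; nothing more can be done
None
```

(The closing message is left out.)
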